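# Set out the height standards in order on the granite plate

### The arm

A 6-joint arm with a two-finger parallel gripper is mounted at the origin on the work surface. World frame = base frame: x ahead of the robot, y to its left, z up, the work surface at z = 0. Lengths are in m, angles in rad, forces in N, time in s.
With the tool pointing down it reaches from about 0.375 to 0.9 m from the base axis. Payload 3.1 kg.
Tool frame: the origin (TCP) lies between the finger pads; the fingertips stand 19 mm ahead of it and the grasp point (between the pads) is the TCP; z points along the fingers, y is the direction in which the jaws open and shut (so a half turn about z gives the same grasp; the last joint's range is limited). The gripper opens to 87 mm and grips with 3 to 60 N. Pads are 19 mm wide; open, the fingers measure 117 mm over their backs; the gripper's body (75 mm by 190 mm) begins 51 mm behind the grasp point.
Start: joints at [1.099, 0.527, 1.433, -0, 1.181, -0.178], TCP at [0.18, 0.598, 0.242] pointing down, gripper open.
Joint ranges: [-3.08, 3.08], [-0.75, 2.2], [0.22, 2.44], [-1.43, 4.57], [0, 2.65], [-2.85, 2.85]. Speed limits (rad/s): [2.79, 2.79, 3.14, 3.14, 3.14, 3.14].

### API

Orientations are given as a unit quaternion [x, y, z, w].
In Python, from rig import robot gives the robot as it stands.
- The arm moves only by the tool apply_moves, never from a script. Its argument "series" is a list of rows, each a list of 7 numbers: the shift along the tool's x, y, z in cm, then the turn, a rotation vector about the tool's x, y, z in degrees, then the opening, from 0 (shut) to 1 (fully open). In form: [[dx, dy, dz, rx, ry, rz, grip], ...]. A call has 1 to 5 rows; each row is the pose to reach, as a shift and turn from the pose commanded when the call began, along the tool's axes at that moment; what a row does not reach only later rows make up. A row lasts 1/12 s, in which the tool goes at most 41.7 mm and 7.16 degrees, less where a joint would pass 70% of its speed; a pose out of reach is approached as far as the arm can. A call with a gripper value outside its range is refused whole. The fingers move at their own pace and stop on an object; "newtons" is the grip in N (left out, the last holds). Time passes only in rows, so rows that repeat a pose let the fingers close. It gives the time, the measured TCP pose, the force and the opening at its end, in the units of the state.
- robot.get_obs(): the state, without advancing time (a new reading comes with each control period).
- robot.camera(name): name is "side" or "top"; returns the picture (400x640x3 uint8, red, green, blue); there is no depth.
- robot.camera_params(name): a dict with "mtx" (3x3 intrinsics, pixels), "D" ([k1, k2, p1, p2, k3] as OpenCV has them; the pictures are not rectified), "origin" and "rotation" of the camera in the world. Camera axes: x right, y down, z forward; pixel columns grow to the right and rows downward; lengths in m; the calibration is good to about 2 mm. A picture is of the moment at which its call begins. camera_params takes no time and is no camera call.
- robot.hand_in(): hands the job in, once; it reports no verdict.
The state is a dict: "time": time; "q": joint angles; "joint_velocities": joint speeds; "joint_torque": joint torques, N m; "position": TCP position; "tool_rot": TCP orientation; "ft_force": force on the tool from outside, world axes, zero at the start; "moment": the same for the moment, N m; "grip_width": finger opening in m.
Only numpy, scipy, OpenCV 4.12 (cv2) and the standard library are available. Lean on these libraries where they do the work, as an engineer would, in place of code of your own. Each camera call takes 0.05 s, during which the arm holds its last target. There are 200 camera calls.

### The job

Line up the four steel height standards on the four round pads of the granite plate, one to a pad, in order of height: the shortest on the pad nearest the magnetic gauge stand, rising step by step to the tallest on the pad farthest from it. Leave each one standing upright, centred on its pad and released, and leave the dial gauge that lies among them where it is.

Things in the scene. Friction and masses are not known exactly. Their poses are not given: they have to be found in the camera images.
- std40: Loose steel height standard, the shortest of four: plain upright round pillar 40 mm high in all, shaft 28 mm diameter, on a foot flange 36 mm diameter and 5 mm thick. Origin at the centre of its underside, z axis up its length. Starts standing on a black rubber mat 3 mm thick, 120 x 440 mm, the standards and the dial gauge about 85 mm apart in a rough line. Mass about 226 g.
- std60: Loose steel height standard, the second shortest of four: plain upright round pillar 60 mm high in all, shaft 28 mm diameter, on a foot flange 36 mm diameter and 5 mm thick. Origin at the centre of its underside, z axis up its length. Starts standing on a black rubber mat 3 mm thick, 120 x 440 mm, the standards and the dial gauge about 85 mm apart in a rough line. Mass about 314 g.
- std80: Loose steel height standard, the second tallest of four: plain upright round pillar 80 mm high in all, shaft 28 mm diameter, on a foot flange 36 mm diameter and 5 mm thick. Origin at the centre of its underside, z axis up its length. Starts standing on a black rubber mat 3 mm thick, 120 x 440 mm, the standards and the dial gauge about 85 mm apart in a rough line. Mass about 402 g.
- std100: Loose steel height standard, the tallest of four: plain upright round pillar 100 mm high in all, shaft 28 mm diameter, on a foot flange 36 mm diameter and 5 mm thick. Origin at the centre of its underside, z axis up its length. Starts standing on a black rubber mat 3 mm thick, 120 x 440 mm, the standards and the dial gauge about 85 mm apart in a rough line. Mass about 490 g.
- pad1: Round aluminium pad, number 1 of four in a straight row on the dark granite plate, counted from the plate's +y (robot's left) end; 50 mm diameter, 3 mm thick, 85 mm from centre to centre. Fixed. Origin at the centre of its underside; its top, where a standard stands, is 3 mm higher and 15 mm above the bench. The plate is 90 x 340 mm and 12 mm thick; pad x axis runs across the row, y along it.
- pad2: Round aluminium pad, number 2 of four in a straight row on the dark granite plate, counted from the plate's +y (robot's left) end; 50 mm diameter, 3 mm thick, 85 mm from centre to centre. Fixed. Origin at the centre of its underside; its top, where a standard stands, is 3 mm higher and 15 mm above the bench. The plate is 90 x 340 mm and 12 mm thick; pad x axis runs across the row, y along it.
- pad3: Round aluminium pad, number 3 of four in a straight row on the dark granite plate, counted from the plate's +y (robot's left) end; 50 mm diameter, 3 mm thick, 85 mm from centre to centre. Fixed. Origin at the centre of its underside; its top, where a standard stands, is 3 mm higher and 15 mm above the bench. The plate is 90 x 340 mm and 12 mm thick; pad x axis runs across the row, y along it.
- pad4: Round aluminium pad, number 4 of four in a straight row on the dark granite plate, counted from the plate's +y (robot's left) end; 50 mm diameter, 3 mm thick, 85 mm from centre to centre. Fixed. Origin at the centre of its underside; its top, where a standard stands, is 3 mm higher and 15 mm above the bench. The plate is 90 x 340 mm and 12 mm thick; pad x axis runs across the row, y along it.
- stand: Magnetic gauge stand: dark steel cube of 50 mm with a knob on its front and an upright steel post, 160 mm high in all. Fixed on the bench just beyond one end of the row of pads, which end varies, about 108 mm from the nearest pad's centre to its own. Origin at the centre of its underside. A plain steel V-block 50 mm square and 42 mm high stands beyond the other end.
- dial: Dial gauge lying loose on its back on the mat among the standards: round steel case 50 mm diameter, 20 mm high, white face up, a thin stem reaching to 56 mm from the centre along its x axis. Origin at the centre of its underside. To be left where it lies. Two small loose nuts, 16 mm wide and 7 mm high, also lie on the mat and do not matter.
There are look-alikes about, which are no part of the job. What is shaped like the std40 but green or orange is not meant.

How it is judged:
At the end, for the whole second after the job is handed in: Each standard stands on its own pad, in rising order of height away from the magnetic stand: within 11 mm of the pad's centre, its foot on the pad, upright within 0.1 rad, at rest. The dial gauge lies within 20 mm of where it started (((horizontal distance between stand and pad1 below 0.16 m and horizontal distance between std40 and pad1 below 0.011 m and z of std40 in the frame of pad1 between 0 and 0.008 m and horizontal distance between std60 and pad2 below 0.011 m and z of std60 in the frame of pad2 between 0 and 0.008 m and horizontal distance between std80 and pad3 below 0.011 m and z of std80 in the frame of pad3 between 0 and 0.008 m and horizontal distance between std100 and pad4 below 0.011 m and z of std100 in the frame of pad4 between 0 and 0.008 m) or (horizontal distance between stand and pad4 below 0.16 m and horizontal distance between std40 and pad4 below 0.011 m and z of std40 in the frame of pad4 between 0 and 0.008 m and horizontal distance between std60 and pad3 below 0.011 m and z of std60 in the frame of pad3 between 0 and 0.008 m and horizontal distance between std80 and pad2 below 0.011 m and z of std80 in the frame of pad2 between 0 and 0.008 m and horizontal distance between std100 and pad1 below 0.011 m and z of std100 in the frame of pad1 between 0 and 0.008 m)) and angle between each of std40, std60, std80, std100's own z axis and vertical below 0.1 rad and linear speed of each of std40, std60, std80, std100 below 0.02 m/s and angular speed of each of std40, std60, std80, std100 below 0.2 rad/s and distance of dial from where it was at the start of the episode below 0.02 m); the robot touches nothing.
It fails at once if the dial gauge is pushed or carried more than 20 mm from where it lay (distance of dial from where it was at the start of the episode above 0.02 m).
It also fails if it takes over 104 s, if anything falls off the work surface, if the arm or the gripper's body presses on something with over 40 N, if the wrist force passes 120 N, or if a joint passes its speed limit or range.

## Working session

There is one attempt and no reset: what is moved stays moved. The work goes in short steps, Python scripts to look and compute and a tool call to move; the robot and the scene stay as the last step left them, time stands still between calls to the robot, and variables do not carry over. Pictures are saved under pics/ and viewed, about 12 in all and at most 16, crops included, and the job is handed in when it is done.

Besides the shell and the picture viewer there is one more tool, called after "Emit:" as a command line: name --pt "numbers of a row" for each row, then --argument value for the rest. apply_moves: Moves the arm, as the interface text tells. Its arguments: {"type":"object","properties":{"series":{"type":"array"},"newtons":{"type":"number"}},"required":["series"]}

```bash
mkdir -p pics; python3 - <<'E'
from rig import robot
import cv2
for n in("top","side"):
    cv2.imwrite(f"pics/{n}0.png",robot.camera(n)[:,:,::-1]); p=robot.camera_params(n); print(n,p)
o=robot.get_obs(); print(o["position"],o["tool_rot"],o["grip_width"],o["time"])
E
```

```text
top {'mtx': array([[400.00018189,   0.        , 316.03876139],
       [  0.        , 400.00018189, 200.59951923],
       [  0.        ,   0.        ,   1.        ]]), 'D': array([-0.08174092,  0.        ,  0.        ,  0.        ,  0.        ]), 'origin': array([ 0.37888952, -0.020307  ,  0.88094463]), 'rotation': array([-0.70468334,  0.70572306, -0.04849271,  0.05499821])}
side {'mtx': array([[409.84631747,   0.        , 328.42520201],
       [  0.        , 409.84631747, 200.45300133],
       [  0.        ,   0.        ,   1.        ]]), 'D': array([0.03537922, 0.        , 0.        , 0.        , 0.        ]), 'origin': array([0.26075793, 0.54780064, 0.5198185 ]), 'rotation': array([-0.1930517 ,  0.87861622, -0.42707001,  0.09151938])}
[0.18007916 0.59783975 0.24067105] [ 1.45854784e-01  9.89305518e-01 -9.36254741e-04 -3.11771066e-04] 0.08696699789057723 0.1
```

View pics/top0.png

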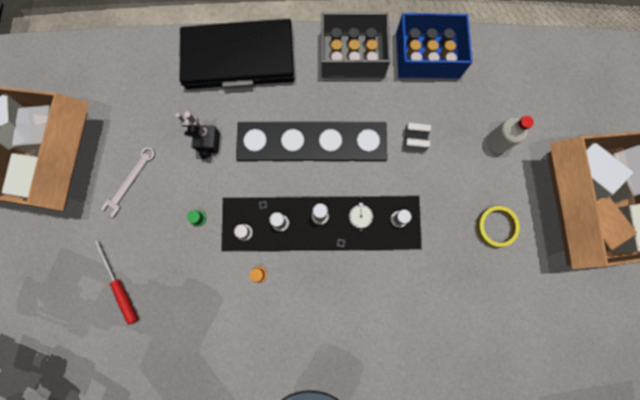

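View pics/side0.png

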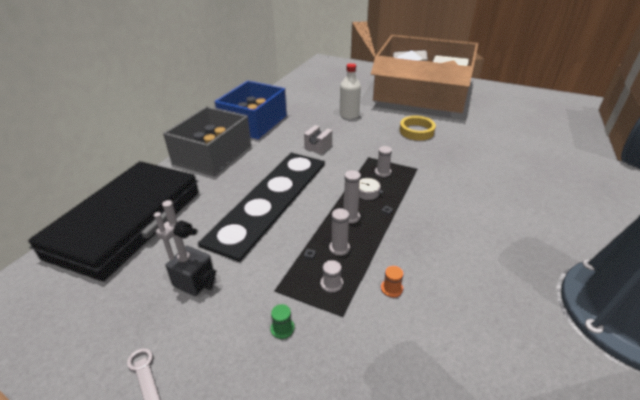

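```bash
cat > h.py <<'E'
import numpy as np, cv2
from rig import robot
from scipy.spatial.transform import Rotation as R
from scipy.optimize import minimize
def proj(n,P):
    p=robot.camera_params(n); M=R.from_quat(p["rotation"]).as_matrix().T
    return cv2.projectPoints(np.atleast_2d(P).astype(float),cv2.Rodrigues(M)[0],-M@p["origin"],p["mtx"],p["D"])[0][:,0]
def ray(n,uv,z):
    p=robot.camera_params(n); x=cv2.undistortPoints(np.array([[uv]],float),p["mtx"],p["D"])[0,0]
    d=R.from_quat(p["rotation"]).as_matrix()@[x[0],x[1],1]; o=p["origin"]
    return o+d*(z-o[2])/d[2]
T=np.linspace(0,2*np.pi,40)
def circ(x,y,z,r): return np.c_[x+r*np.cos(T),y+r*np.sin(T),0*T+z]
def body(x,y,h,z0): return [circ(x,y,z0,.018),circ(x,y,z0+.005,.018),circ(x,y,z0+.005,.014),circ(x,y,z0+h,.014)]
def fit(n,mask,h,z0,x0):
    S=8; m=cv2.resize(mask.astype(np.float32),None,fx=S,fy=S,interpolation=cv2.INTER_LINEAR)
    def c(v):
        a=np.zeros(m.shape,np.uint8); b=body(v[0],v[1],h,z0)
        for g in(b[:2],b[2:]):
            q=(proj(n,np.vstack(g))+.5)*S
            cv2.fillConvexPoly(a,cv2.convexHull(q.astype(np.int32)),1)
        w=(slice(max(0,int(q[:,1].min())-160),int(q[:,1].max())+160),slice(max(0,int(q[:,0].min())-160),int(q[:,0].max())+160))
        return np.abs(a[w]-m[w]).sum()/S/S
    r=minimize(c,x0,method="Nelder-Mead",options=dict(initial_simplex=[x0,[x0[0]+.006,x0[1]],[x0[0],x0[1]+.006]],xatol=1e-4))
    return r.x,r.fun
def blobs(g,lo,rc):
    m=np.zeros_like(g); r0,r1,c0,c1=rc; m[r0:r1,c0:c1]=(g[r0:r1,c0:c1]>lo)*255
    return [(s[4],c) for s,c in list(zip(*cv2.connectedComponentsWithStats(m)[2:]))[1:] if s[4]>30]
E
python3 - <<'E'
from h import *
im={n:cv2.imread(f"pics/{n}0.png") for n in("top","side")}
g={n:cv2.cvtColor(i,6) for n,i in im.items()}
for a,c in blobs(g["top"],150,(120,162,238,387)): print("pad top",a,c.round(1),ray("top",c,.015).round(4))
for a,c in blobs(g["side"],150,(150,256,205,326)): print("pad side",a,c.round(1),ray("side",c,.015).round(4))
f={}
for n,ini in (("top",[(242,234,40),(279,226,80),(320,219,100),(401,218,60)]),("side",[(332,284,40),(340,249,80),(353,217,100),(383,172,60)])):
    m=g[n]>75
    for u,v,h in ini:
        for hh in (40,60,80,100):
            x0=ray(n,(u,v),.008)[:2]
            x,e=fit(n,m,hh/1000,.003,x0); print(n,(u,v),hh,x.round(4),round(e,1))
            if hh==h: f[n,h]=x
    o=im[n]
    for (nn,h),x in f.items():
        if nn==n:
            for z,r in((.003,.018),(.003+h/1000,.014)):
                pass
    d={"top":(180,440,110,290),"side":(190,430,130,310)}[n]
    c=cv2.resize(o[d[2]:d[3],d[0]:d[1]],None,fx=3,fy=3,interpolation=cv2.INTER_CUBIC)
    for (nn,h),x in f.items():
        if nn==n:
            for k in (0,3):
                q=(proj(n,body(*x,h/1000,.003)[k])+.5-[d[0],d[2]])*3
                cv2.polylines(c,[q.astype(np.int32)],True,(0,0,255),1)
    cv2.imwrite(f"pics/{n}c.png",c)
E
```

```text
pad top 380 [254.6 139.7] [0.6456 0.1259 0.015 ]
pad top 386 [292.2 139.6] [0.6452 0.041  0.015 ]
pad top 390 [330.2 139.6] [ 0.6448 -0.0442  0.015 ]
pad top 386 [368.1 139.8] [ 0.6442 -0.1292  0.015 ]
pad side 2916 [240.3 181.4] [ 0.7222 -0.0165  0.015 ]
pad side 238 [298.7 163.8] [ 0.6427 -0.1287  0.015 ]
pad side 2898 [296.3 222.2] [0.5535 0.0488 0.015 ]
pad side 287 [279.5 183.8] [ 0.6432 -0.0439  0.015 ]
pad side 354 [257.4 206.9] [0.6437 0.0409 0.015 ]
pad side 445 [231.3 233.8] [0.6444 0.126  0.015 ]
top (242, 234) 40 [0.4527 0.1304] 564.9
top (242, 234) 60 [0.4511 0.1262] 680.6
top (242, 234) 80 [0.4484 0.1232] 802.9
top (242, 234) 100 [0.447  0.1183] 926.0
top (279, 226) 40 [0.4564 0.0645] 213.8
top (279, 226) 60 [0.4563 0.0645] 262.7
top (279, 226) 80 [0.4563 0.0644] 316.1
top (279, 226) 100 [0.4558 0.0639] 377.5
top (320, 219) 40 [ 0.4579 -0.0226] 436.3
top (320, 219) 60 [ 0.4577 -0.0207] 485.8
top (320, 219) 80 [ 0.4579 -0.0209] 531.3
top (320, 219) 100 [ 0.4576 -0.0208] 577.2
top (401, 218) 40 [ 0.4572 -0.1772] 649.8
top (401, 218) 60 [ 0.4567 -0.1724] 773.3
top (401, 21
[... 248 characters left out ...]
40, 249) 40 [0.4586 0.0644] 1093.1Traceback (most recent call last):
  File "<stdin>", line 12, in <module>
  File "h.py", line 24, in fit
    r=minimize(c,x0,method="Nelder-Mead",options=dict(initial_simplex=[x0,[x0[0]+.006,x0[1]],[x0[0],x0[1]+.006]],xatol=1e-4))
    res = _minimize_neldermead(fun, x0, args, callback, bounds=bounds,
                               **options)
    fxr = func(xr)
    fx = function(np.copy(x), *(wrapper_args + args))
  File "h.py", line 20, in c
    q=(proj(n,np.vstack(g))+.5)*S
       ~~~~^^^^^^^^^^^^^^^^
  File "h.py", line 6, in proj
    p=robot.camera_params(n); M=R.from_quat(p["rotation"]).as_matrix().T
ValueError: time passes only in moves, steps and waits
```

View pics/topc.png

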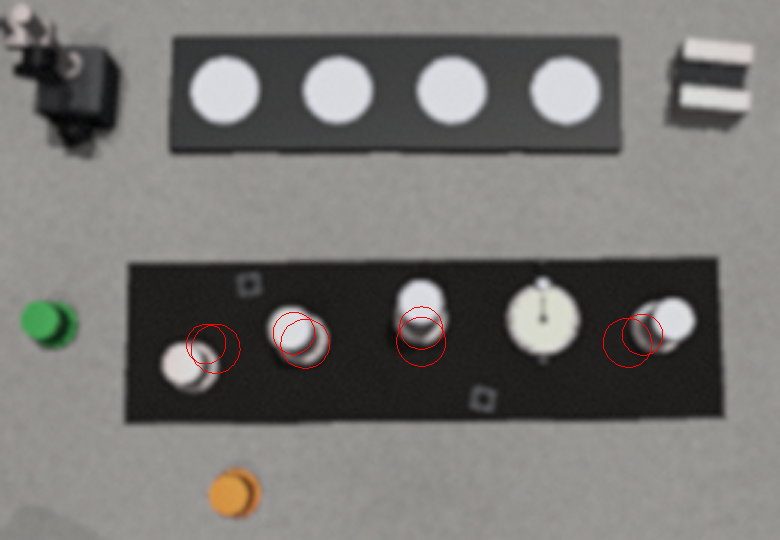

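Top view: stand at upper left (205,140), so the pad nearest it is pad1 at (254.6,139.7); V-block at (418,135). Candidates: standards at (242,231), (277,220), (320,210), (404,216) on the mat. The rejects are the green (195,217) and orange (257,275) look-alikes and the dial (361,216). The fit was spoilt by the bright bench, so I'll use the face/foot centres read directly from the crop, checked against the side view.

```bash
python3 - <<'E'
s=open('h.py').read()
s=s.replace("def proj","PP={n:robot.camera_params(n) for n in('top','side')}\ndef proj",1).replace("p=robot.camera_params(n);","p=PP[n];")
open('h.py','w').write(s)
E
python3 - <<'E'
from h import *
px=lambda c:((c[0]+.5)/3-.5+180,(c[1]+.5)/3-.5+110)
c=cv2.imread("pics/side0.png")[130:310,190:430]; c=cv2.resize(c,None,fx=3,fy=3,interpolation=cv2.INTER_CUBIC)
for h,t,f in((40,(185,364),(194,369)),(80,(292,330),(304,341)),(100,(421,301),(421,324)),(60,(673,319),(656,328))):
    F=ray("top",px(f),.007)
    print(h,"foot",F[:2].round(4),{k:(ray("top",px(t),.003+k/1000)-F)[:2].round(4).tolist() for k in(40,60,80,100)})
    x=ray("top",px(t),.003+h/1000)[:2]; print("  top",x.round(4))
    for b in body(*x,h/1000,.003)[::3]: cv2.polylines(c,[((proj("side",b)+.5-[190,130])*3).astype(np.int32)],True,(0,0,255),1)
print("dial",ray("top",px((543,320)),.02))
cv2.imwrite("pics/sidec.png",c)
E
```

```text
40 foot [0.4371 0.145 ] {40: [0.0011, -0.0004], 60: [-0.0003, -0.0043], 80: [-0.0017, -0.0082], 100: [-0.0031, -0.0122]}
  top [0.4382 0.1447]
80 foot [0.4576 0.0646] {40: [0.0045, 0.005], 60: [0.0025, 0.0029], 80: [0.0005, 0.0007], 100: [-0.0014, -0.0014]}
  top [0.4581 0.0654]
100 foot [ 0.47  -0.021] {40: [0.0125, -0.0], 60: [0.01, 0.0], 80: [0.0076, 0.0], 100: [0.0051, 0.0]}
  top [ 0.475  -0.0209]
60 foot [ 0.4666 -0.1931] {40: [0.0027, -0.0051], 60: [0.0005, -0.0008], 80: [-0.0016, 0.0034], 100: [-0.0038, 0.0076]}
  top [ 0.4671 -0.194 ]
dial [ 0.47131239 -0.10894071  0.02      ]
```

View pics/sidec.png

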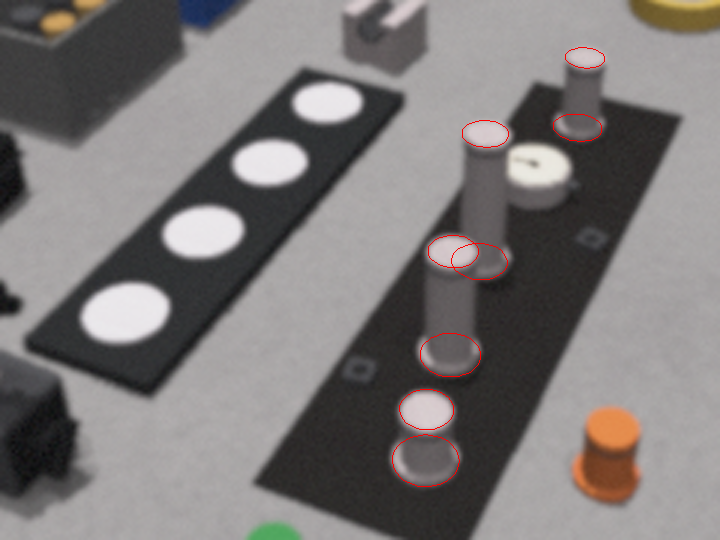

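The side overlay matches the heights: 40 at (0.438,0.145), 80 at (0.458,0.065), 100 at (0.4745,-0.021), 60 at (0.467,-0.194). The stand is at the pad1 end, so 40→pad1, 60→pad2, 80→pad3 and 100→pad4. I'll place 100, 80, 60, then 40, with the jaws opening along x.

```bash
cat > to.py <<'E'
import sys,numpy as np
from rig import robot
from scipy.spatial.transform import Rotation as R
# remaining move in tool axes to x y z (tool y = world +x, pointing down)
t=np.array(sys.argv[1:4],float); o=robot.get_obs(); A=R.from_quat(o["tool_rot"])
G=R.from_matrix(np.array([[0,1,0],[1,0,0],[0,0,-1]]).T)
print(((A.inv().apply(t-o["position"]))*100).round(2),np.degrees((A.inv()*G).as_rotvec()).round(2),o["position"].round(4),round(o["time"],2),o["ft_force"].round(1),round(o["grip_width"],4))
E
python3 to.py .4745 -.021 .18
```

```text
[-46.05 -50.74   6.15] [-1.100e-01  5.000e-02  7.323e+01] [0.1801 0.5978 0.2407] 0.1 [-0.3 -0.5  0.1] 0.087
```

Emit:
apply_moves --pt "-46 -50.7 6.2 0 0 73 1" --pt "-46 -50.7 6.2 0 0 73 1" --pt "-46 -50.7 6.2 0 0 73 1" --pt "-46 -50.7 6.2 0 0 73 1" --pt "-46 -50.7 6.2 0 0 73 1" --newtons 30

```text
time: 0.52
position: [0.2695, 0.4092, 0.2223]
tool_rot: [0.445, 0.895, -0.0, -0.0]
ft_force: [1.6, -1.0, 0.7]
grip_width: 0.0871
```

```bash
python3 to.py .4745 -.021 .18
```

```text
[-46.67  -9.62   4.25] [-3.000e-02  2.000e-02  3.712e+01] [0.2695 0.4092 0.2223] 0.52 [ 1.6 -1.   0.7] 0.0871
```

Emit:
apply_moves --pt "-46.7 -9.6 4.2 0 0 37 1" --pt "-46.7 -9.6 4.2 0 0 37 1" --pt "-46.7 -9.6 4.2 0 0 37 1" --pt "-46.7 -9.6 4.2 0 0 37 1" --pt "-46.7 -9.6 4.2 0 0 37 1"

```text
time: 0.93
position: [0.36, 0.2224, 0.2043]
tool_rot: [0.699, 0.715, -0.0, -0.0]
ft_force: [1.0, -0.3, 0.7]
grip_width: 0.0871
```

```bash
python3 to.py .4745 -.021 .18
```

```text
[-24.58  10.9    2.43] [-0.01  0.    1.27] [0.36   0.2224 0.2043] 0.93 [ 1.  -0.3  0.7] 0.0871
```

Emit:
apply_moves --pt "-24.6 10.9 2.4 0 0 1.27 0.7" --pt "-24.6 10.9 2.4 0 0 1.27 0.7" --pt "-24.6 10.9 2.4 0 0 1.27 0.7" --pt "-24.6 10.9 2.4 0 0 1.27 0.7" --pt "-24.6 10.9 2.4 0 0 1.27 0.7"

```text
time: 1.35
position: [0.4494, 0.0348, 0.1857]
tool_rot: [0.705, 0.709, -0.0, -0.0]
ft_force: [0.9, 1.6, 0.3]
grip_width: 0.0642
```

```bash
python3 to.py .4745 -.021 .15
```

```text
[-5.6   2.48  3.56] [-0.03 -0.01  0.3 ] [0.4494 0.0348 0.1857] 1.35 [0.9 1.6 0.3] 0.0642
```

Emit:
apply_moves --pt "-5.6 2.5 0 0 0 0.3 0.7" --pt "-5.6 2.5 0 0 0 0.3 0.7" --pt "-5.6 2.5 2.5 0 0 0.3 0.7" --pt "-5.6 2.5 4.5 0 0 0.3 0.7" --pt "-5.6 2.5 5 0 0 0.3 0.7"

```text
time: 1.77
position: [0.4727, -0.0193, 0.1335]
tool_rot: [0.707, 0.707, -0.001, -0.002]
ft_force: [-0.7, 0.0, -0.2]
grip_width: 0.0606
```

```bash
python3 to.py .4745 -.021 .078; python3 -c "
from h import *
i=robot.camera('side')[100:300,200:460,::-1]
cv2.imwrite('pics/s1.png',cv2.resize(i,None,fx=3,fy=3))"
```

```text
[-0.18  0.21  5.55] [-0.31 -0.09 -0.06] [ 0.4727 -0.0193  0.1335] 1.77 [-0.7  0.  -0.2] 0.0606
```

View pics/s1.png

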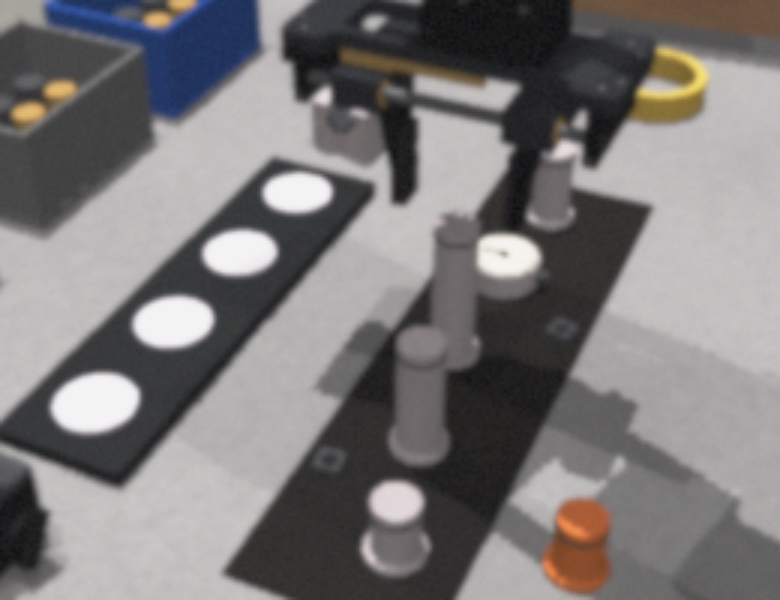

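The view shows the fingers either side of std100 (450,225 in the crop) along x, with the body's long side along x and clear. Descending.

Emit:
apply_moves --pt "0 0 2.5 0 0 0 0.7" --pt "0 0 4.5 0 0 0 0.7" --pt "0 0 5.5 0 0 0 0.7" --pt "0 0 5.5 0 0 0 0.7" --pt "0 0 5.5 0 0 0 0.3"

```text
time: 2.23
position: [0.4746, -0.0186, 0.0813]
tool_rot: [0.707, 0.708, -0.0, -0.0]
ft_force: [-0.3, -0.1, -0.2]
grip_width: 0.0585
```

Emit:
apply_moves --pt "0 0 0 0 0 0 0" --pt "0 0 0 0 0 0 0" --pt "0 0 0 0 0 0 0" --pt "0 0 0 0 0 0 0" --pt "0 0 0 0 0 0 0" --newtons 30

```text
time: 2.65
position: [0.4747, -0.019, 0.0815]
tool_rot: [0.707, 0.707, 0.0, 0.0]
ft_force: [-3.9, 0.0, 2.3]
grip_width: 0.029
```

```bash
python3 to.py .6435 -.129 .15
```

```text
[-11.01  16.88  -6.83] [0.05 0.02 0.04] [ 0.4747 -0.019   0.0815] 2.65 [-3.9  0.   2.3] 0.029
```

Emit:
apply_moves --pt "0 0 -2 0 0 0 0" --pt "0 0 -5 0 0 0 0" --pt "-1.5 2.4 -5.5 0 0 0 0" --pt "-3.5 5.5 -5.5 0 0 0 0" --pt "-5.5 8.6 -5.5 0 0 0 0"

```text
time: 3.07
position: [0.5604, -0.0738, 0.1364]
tool_rot: [0.707, 0.708, -0.0, -0.0]
ft_force: [1.6, 0.5, -5.4]
grip_width: 0.0272
```

Emit:
apply_moves --pt "-2 3.1 0 0 0 0 0" --pt "-3.8 5.9 0 0 0 0 0" --pt "-5.0 7.8 0 0 0 0 0" --pt "-5.3 8.3 0 0 0 0 0" --pt "-5.3 8.3 0 0 0 0 0"

```text
time: 3.48
position: [0.6442, -0.128, 0.1346]
tool_rot: [0.707, 0.707, -0.0, -0.0]
ft_force: [-0.6, 0.8, -4.7]
grip_width: 0.0271
```

```bash
python3 to.py .6435 -.127 .0935;
```

```text
[ 0.1  -0.07  4.11] [-0.04 -0.01 -0.04] [ 0.6442 -0.128   0.1346] 3.48 [-0.6  0.8 -4.7] 0.0271
```

Emit:
apply_moves --pt "0.1 -0.1 1.5 0 0 0 0" --pt "0.1 -0.1 2.8 0 0 0 0" --pt "0.1 -0.1 3.5 0 0 0 0" --pt "0.1 -0.1 3.6 0 0 0 0" --pt "0.1 -0.1 3.6 0 0 0 0"

```text
time: 3.9
position: [0.6412, -0.125, 0.0988]
tool_rot: [0.707, 0.707, -0.001, -0.001]
ft_force: [0.7, -0.2, -4.4]
grip_width: 0.0274
```

```bash
cat > chk.py <<'E'
import sys
from h import *
# overlay: side view, standard h at pad (x,y), foot z
h,x,y,name=float(sys.argv[1]),float(sys.argv[2]),float(sys.argv[3]),sys.argv[4]
u=proj("side",[[x,y,.05]])[0].astype(int); a,b=max(u[0]-65,0),max(u[1]-50,0)
c=cv2.resize(robot.camera("side")[b:b+100,a:a+130,::-1],None,fx=5,fy=5,interpolation=cv2.INTER_CUBIC)
for k in body(x,y,h,.015)[::3]: cv2.polylines(c,[((proj("side",k)+.5-[a,b])*5).astype(np.int32)],True,(0,0,255),1)
cv2.polylines(c,[((proj("side",circ(x,y,.015,.025))+.5-[a,b])*5).astype(np.int32)],True,(0,255,0),1)
cv2.imwrite(f"pics/{name}.png",c)
E
python3 chk.py .1 .6435 -.129 p100; python3 to.py .6435 -.127 .0935
```

```text
[-0.15  0.15  0.61] [-0.06 -0.02  0.05] [ 0.6421 -0.1255  0.0996] 3.95 [ 0.2  0.1 -4.6] 0.0271
```

View pics/p100.png

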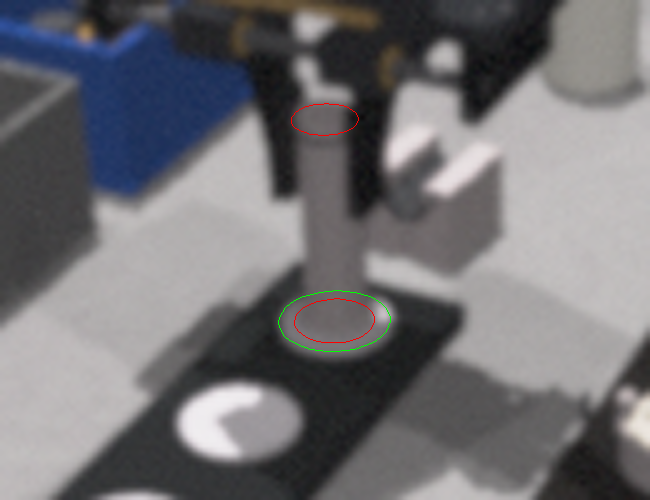

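std100 hangs about over pad4 (foot at 335,322 in the crop, inside the pad ring). Lowering the last 6 mm.

Emit:
apply_moves --pt "-0.15 0.1 0.2 0 0 0 0" --pt "-0.15 0.1 0.4 0 0 0 0" --pt "-0.15 0.1 0.5 0 0 0 0" --pt "-0.15 0.1 0.6 0 0 0 0" --pt "-0.15 0.1 0.6 0 0 0 0"

```text
time: 4.37
position: [0.6437, -0.1274, 0.0941]
tool_rot: [0.707, 0.707, 0.0, 0.0]
ft_force: [0.1, 0.2, -5.0]
grip_width: 0.0273
```

Emit:
apply_moves --pt "0 0 0.05 0 0 0 0" --pt "0 0 0.1 0 0 0 0" --pt "0 0 0.1 0 0 0 0"

```text
time: 4.62
position: [0.6438, -0.1275, 0.094]
tool_rot: [0.707, 0.707, 0.0, 0.0]
ft_force: [-1.7, 0.1, 1.8]
grip_width: 0.0271
```

Contact. Release, then rise.

Emit:
apply_moves --pt "0 0 0 0 0 0 0.6" --pt "0 0 0 0 0 0 0.6" --pt "0 0 0 0 0 0 0.6" --pt "0 0 0 0 0 0 0.6" --pt "0 0 -1 0 0 0 0.6"

```text
time: 5.03
position: [0.6423, -0.1269, 0.1014]
tool_rot: [0.707, 0.707, -0.001, -0.002]
ft_force: [-0.5, -0.5, -0.1]
grip_width: 0.0493
```

Emit:
apply_moves --pt "0 0 -3 0 0 0 0.7" --pt "0 0 -6 0 0 0 0.7" --pt "0 0 -7 0 0 0 0.7" --pt "2 -2 -7 0 0 0 0.7" --pt "4.5 -4.5 -7 0 0 0 0.7"

```text
time: 5.45
position: [0.6011, -0.0843, 0.175]
tool_rot: [0.708, 0.706, 0.002, 0.003]
ft_force: [0.7, 0.6, 0.3]
grip_width: 0.0604
```

```bash
python3 to.py .4578 .065 .14
```

```text
[ 14.91 -14.38   3.35] [ 0.41  0.15 -0.11] [ 0.6011 -0.0843  0.175 ] 5.45 [0.7 0.6 0.3] 0.0604
```

Emit:
apply_moves --pt "2.8 -2.7 1 0 0 0 0.7" --pt "5.7 -5.5 2 0 0 0 0.7" --pt "8.6 -8.3 3 0 0 0 0.7" --pt "11.4 -11 3.3 0 0 0 0.7" --pt "13.5 -13 3.3 0 0 0 0.7"

```text
time: 5.87
position: [0.4644, 0.0545, 0.1394]
tool_rot: [0.707, 0.707, -0.001, -0.002]
ft_force: [-0.0, 0.4, 0.4]
grip_width: 0.0604
```

Emit:
apply_moves --pt "1.3 -1.3 0 0 0 0 0.7" --pt "1.3 -1.3 0 0 0 0 0.7" --pt "1.3 -1.3 0 0 0 0 0.7"

```text
time: 6.12
position: [0.4553, 0.0661, 0.1404]
tool_rot: [0.706, 0.708, 0.0, 0.0]
ft_force: [-0.1, 0.3, -0.2]
grip_width: 0.0611
```

```bash
python3 to.py .4578 .065 .065
```

```text
[-0.11  0.24  7.54] [0.06 0.01 0.14] [0.4553 0.0661 0.1404] 6.12 [-0.1  0.3 -0.2] 0.0611
```

Emit:
apply_moves --pt "-0.1 0.2 2.5 0 0 0 0.7" --pt "-0.1 0.2 5 0 0 0 0.7" --pt "-0.1 0.2 7 0 0 0 0.7" --pt "-0.1 0.2 7.5 0 0 0 0.7" --pt "-0.1 0.2 7.5 0 0 0 0.5"

```text
time: 6.53
position: [0.4582, 0.0637, 0.0638]
tool_rot: [0.707, 0.707, -0.0, -0.0]
ft_force: [-0.1, 0.6, 0.8]
grip_width: 0.0586
```

Emit:
apply_moves --pt "0 0 0 0 0 0 0" --pt "0 0 0 0 0 0 0" --pt "0 0 0 0 0 0 0" --pt "0 0 0 0 0 0 0" --pt "0 0 0 0 0 0 0"

```text
time: 6.95
position: [0.4581, 0.0645, 0.0658]
tool_rot: [0.707, 0.707, 0.001, 0.001]
ft_force: [1.9, -0.1, 0.4]
grip_width: 0.0292
```

```bash
python3 to.py .644 -.044 .12
```

```text
[-10.86  18.59  -5.38] [0.13 0.01 0.04] [0.4581 0.0645 0.0658] 6.95 [ 1.9 -0.1  0.4] 0.0292
```

Emit:
apply_moves --pt "0 0 -2 0 0 0 0" --pt "0 0 -5 0 0 0 0" --pt "-1.5 2.6 -5.5 0 0 0 0" --pt "-3.4 5.8 -5.5 0 0 0 0" --pt "-5.3 9.1 -5.5 0 0 0 0"

```text
time: 7.37
position: [0.5485, 0.0117, 0.1211]
tool_rot: [0.706, 0.708, 0.0, 0.0]
ft_force: [0.4, -0.0, -2.7]
grip_width: 0.0272
```

Emit:
apply_moves --pt "-2 3.4 0 0 0 0 0" --pt "-3.9 6.6 0 0 0 0 0" --pt "-5.2 8.9 0 0 0 0 0" --pt "-5.5 9.5 0 0 0 0 0" --pt "-5.5 9.5 0 0 0 0 0"

```text
time: 7.78
position: [0.6451, -0.0448, 0.1195]
tool_rot: [0.707, 0.707, 0.0, 0.001]
ft_force: [0.1, -0.1, -3.4]
grip_width: 0.027
```

```bash
python3 to.py .644 -.0445 .078;
```

```text
[ 0.03 -0.11  4.15] [ 0.08  0.03 -0.05] [ 0.6451 -0.0448  0.1195] 7.78 [ 0.1 -0.1 -3.4] 0.027
```

Emit:
apply_moves --pt "0 -0.1 1.5 0 0 0 0" --pt "0 -0.1 2.8 0 0 0 0" --pt "0 -0.1 3.6 0 0 0 0" --pt "0 -0.1 3.8 0 0 0 0" --pt "0 -0.1 3.9 0 0 0 0"

```text
time: 8.2
position: [0.641, -0.0426, 0.0798]
tool_rot: [0.707, 0.708, -0.001, -0.001]
ft_force: [0.0, -0.5, -2.2]
grip_width: 0.027
```

Emit:
apply_moves --pt "0 0 0.1 0 0 0 0" --pt "0 0 0.15 0 0 0 0" --pt "0 0 0.15 0 0 0 0"

```text
time: 8.45
position: [0.6428, -0.0434, 0.08]
tool_rot: [0.707, 0.707, 0.0, 0.0]
ft_force: [-0.1, 0.1, -2.9]
grip_width: 0.0271
```

Emit:
apply_moves --pt "0 0.1 0.05 0 0 0 0" --pt "0 0.1 0.1 0 0 0 0" --pt "0 0.1 0.15 0 0 0 0" --pt "0 0.1 0.15 0 0 0 0"

```text
time: 8.78
position: [0.6436, -0.0434, 0.0781]
tool_rot: [0.707, 0.707, 0.0, 0.0]
ft_force: [0.1, -0.0, -1.8]
grip_width: 0.0274
```

Emit:
apply_moves --pt "0 0 0.05 0 0 0 0" --pt "0 0 0.08 0 0 0 0" --pt "0 0 0.08 0 0 0 0"

```text
time: 9.03
position: [0.6437, -0.0434, 0.078]
tool_rot: [0.707, 0.707, 0.0, 0.0]
ft_force: [-1.4, -0.5, 2.5]
grip_width: 0.0273
```

Emit:
apply_moves --pt "0 0 0 0 0 0 0.6" --pt "0 0 0 0 0 0 0.6" --pt "0 0 0 0 0 0 0.6" --pt "0 0 0 0 0 0 0.6" --pt "0 0 -1 0 0 0 0.6"

```text
time: 9.45
position: [0.6421, -0.0431, 0.0855]
tool_rot: [0.707, 0.707, -0.001, -0.002]
ft_force: [0.4, -0.8, -0.4]
grip_width: 0.0497
```

Emit:
apply_moves --pt "0 0 -3.5 0 0 0 0.7" --pt "0 0 -6.5 0 0 0 0.7" --pt "0 0 -8 0 0 0 0.7" --pt "-1.7 -2 -8 0 0 0 0.7" --pt "-4 -4.7 -8 0 0 0 0.7"

```text
time: 9.87
position: [0.5993, -0.0829, 0.17]
tool_rot: [0.706, 0.709, 0.002, 0.003]
ft_force: [-0.2, -2.1, -0.6]
grip_width: 0.0604
```

```bash
python3 to.py .467 -.194 .12
```

```text
[-11.05 -13.32   4.92] [0.44 0.11 0.24] [ 0.5993 -0.0829  0.17  ] 9.87 [-0.2 -2.1 -0.6] 0.0604
```

Emit:
apply_moves --pt "-2.3 -2.7 0 0 0 0 0.7" --pt "-4.8 -5.6 1 0 0 0 0.7" --pt "-7.2 -8.4 3 0 0 0 0.7" --pt "-9.4 -11.2 4.5 0 0 0 0.7" --pt "-10.7 -12.8 4.5 0 0 0 0.7"

```text
time: 10.28
position: [0.4645, -0.1909, 0.1206]
tool_rot: [0.707, 0.707, -0.001, -0.003]
ft_force: [-0.2, -0.3, 0.1]
grip_width: 0.0607
```

Emit:
apply_moves --pt "-0.3 -0.3 0 0 0 0 0.7" --pt "-0.3 -0.3 0 0 0 0 0.7" --pt "-0.3 -0.3 0 0 0 0 0.7"

```text
time: 10.53
position: [0.4669, -0.194, 0.123]
tool_rot: [0.707, 0.707, 0.0, 0.001]
ft_force: [-0.2, 0.5, 0.4]
grip_width: 0.061
```

```bash
python3 to.py .467 -.194 .046
```

```text
[ 0.01 -0.01  7.7 ] [ 0.14  0.07 -0.01] [ 0.4669 -0.194   0.123 ] 10.53 [-0.2  0.5  0.4] 0.061
```

Emit:
apply_moves --pt "0 0 2.5 0 0 0 0.7" --pt "0 0 5 0 0 0 0.7" --pt "0 0 7 0 0 0 0.7" --pt "0 0 7.6 0 0 0 0.7" --pt "0 0 7.6 0 0 0 0.5"

```text
time: 10.95
position: [0.4661, -0.1923, 0.0452]
tool_rot: [0.706, 0.708, -0.0, -0.001]
ft_force: [-0.0, 0.0, -0.4]
grip_width: 0.0589
```

Emit:
apply_moves --pt "0 0 0 0 0 0 0" --pt "0 0 0 0 0 0 0" --pt "0 0 0 0 0 0 0" --pt "0 0 0 0 0 0 0" --pt "0 0 0 0 0 0 0"

```text
time: 11.37
position: [0.4661, -0.1938, 0.047]
tool_rot: [0.707, 0.707, 0.0, 0.001]
ft_force: [0.8, 0.3, 1.2]
grip_width: 0.0287
```

```bash
python3 to.py .644 .041 .15
```

```text
[ 23.46  17.82 -10.3 ] [0.09 0.06 0.03] [ 0.4661 -0.1938  0.047 ] 11.37 [0.8 0.3 1.2] 0.0287
```

Emit:
apply_moves --pt "0 0 -2 0 0 0 0" --pt "0 0 -5 0 0 0 0" --pt "2 0 -7 0 0 0 0" --pt "5.5 0 -7 0 0 0 0" --pt "9 1 -7 0 0 0 0"

```text
time: 11.78
position: [0.4744, -0.1033, 0.1175]
tool_rot: [0.708, 0.706, -0.0, 0.0]
ft_force: [0.2, 0.8, -2.0]
grip_width: 0.0272
```

Emit:
apply_moves --pt "3.5 1 0 0 0 0 0" --pt "7 2.5 0 0 0 0 0" --pt "10.5 4 0 0 0 0 0" --pt "13.5 6 0 0 0 0 0" --pt "14.5 9 0 0 0 0 0"

```text
time: 12.2
position: [0.5616, 0.0464, 0.1157]
tool_rot: [0.706, 0.709, -0.002, -0.003]
ft_force: [0.8, -1.0, -3.3]
grip_width: 0.0272
```

```bash
python3 to.py .644 .041 .1
```

```text
[-0.58  8.24  1.5 ] [-0.42 -0.12  0.23] [0.5616 0.0464 0.1157] 12.2 [ 0.8 -1.  -3.3] 0.0272
```

Emit:
apply_moves --pt "-0.1 2.5 0 0 0 0 0" --pt "-0.1 5 0 0 0 0 0" --pt "-0.1 7.2 0.5 0 0 0 0" --pt "-0.1 7.8 1.5 0 0 0 0" --pt "-0.1 7.8 1.5 0 0 0 0"

```text
time: 12.62
position: [0.6432, 0.0405, 0.0989]
tool_rot: [0.707, 0.707, -0.001, -0.001]
ft_force: [-0.5, -0.4, -2.9]
grip_width: 0.0272
```

```bash
python3 to.py .644 .041 .059
```

```text
[0.05 0.09 3.99] [-0.15 -0.01  0.03] [0.6432 0.0405 0.0989] 12.62 [-0.5 -0.4 -2.9] 0.0272
```

Emit:
apply_moves --pt "0 0 1.5 0 0 0 0" --pt "0 0 2.8 0 0 0 0" --pt "0 0 3.6 0 0 0 0" --pt "0 0 3.9 0 0 0 0" --pt "0 0 3.9 0 0 0 0"

```text
time: 13.03
position: [0.6416, 0.0407, 0.0608]
tool_rot: [0.707, 0.707, -0.001, -0.001]
ft_force: [-0.0, -0.1, -3.1]
grip_width: 0.0272
```

Emit:
apply_moves --pt "0 0 0.1 0 0 0 0" --pt "0 0 0.15 0 0 0 0" --pt "0 0 0.15 0 0 0 0"

```text
time: 13.28
position: [0.6438, 0.0406, 0.0613]
tool_rot: [0.707, 0.707, 0.0, 0.0]
ft_force: [-0.0, -0.4, -2.6]
grip_width: 0.0272
```

Emit:
apply_moves --pt "0 0 0.05 0 0 0 0" --pt "0 0 0.1 0 0 0 0" --pt "0 0 0.15 0 0 0 0" --pt "0 0 0.15 0 0 0 0"

```text
time: 13.62
position: [0.6435, 0.0406, 0.0593]
tool_rot: [0.707, 0.707, 0.0, 0.0]
ft_force: [0.4, -1.0, -1.4]
grip_width: 0.0276
```

Emit:
apply_moves --pt "0 0 0.05 0 0 0 0" --pt "0 0 0.1 0 0 0 0" --pt "0 0 0.1 0 0 0 0"

```text
time: 13.87
position: [0.6436, 0.0406, 0.0591]
tool_rot: [0.707, 0.707, 0.0, 0.0]
ft_force: [-0.9, 0.6, 5.0]
grip_width: 0.0272
```

Emit:
apply_moves --pt "0 0 0 0 0 0 0.6" --pt "0 0 0 0 0 0 0.6" --pt "0 0 0 0 0 0 0.6" --pt "0 0 0 0 0 0 0.6" --pt "0 0 -1 0 0 0 0.6"

```text
time: 14.28
position: [0.642, 0.0407, 0.0664]
tool_rot: [0.707, 0.707, -0.001, -0.002]
ft_force: [-0.1, -0.1, -0.6]
grip_width: 0.0493
```

Emit:
apply_moves --pt "0 0 -3.5 0 0 0 0.7" --pt "0 0 -6 0 0 0 0.7" --pt "0 0 -7 0 0 0 0.7" --pt "1.2 -2.3 -7 0 0 0 0.7" --pt "2.9 -5.6 -7 0 0 0 0.7"

```text
time: 14.7
position: [0.5912, 0.0682, 0.1399]
tool_rot: [0.708, 0.706, 0.003, 0.003]
ft_force: [0.5, 1.6, -1.2]
grip_width: 0.0606
```

```bash
python3 to.py .438 .145 .1
```

```text
[  7.65 -15.36   3.85] [ 0.49  0.05 -0.11] [0.5912 0.0682 0.1399] 14.7 [ 0.5  1.6 -1.2] 0.0606
```

Emit:
apply_moves --pt "1.7 -3.3 0.5 0 0 0 0.7" --pt "3.5 -6.8 1.5 0 0 0 0.7" --pt "5.3 -10.3 2.5 0 0 0 0.7" --pt "6.8 -13.5 3.1 0 0 0 0.7" --pt "7.5 -15 3.1 0 0 0 0.7"

```text
time: 15.12
position: [0.4302, 0.1456, 0.1061]
tool_rot: [0.706, 0.708, -0.003, -0.003]
ft_force: [-0.7, -0.6, 0.0]
grip_width: 0.0611
```

Emit:
apply_moves --pt "0 0 0 0 0 0 0.7" --pt "0 0 0 0 0 0 0.7" --pt "0 0 0 0 0 0 0.7"

```text
time: 15.37
position: [0.4395, 0.1444, 0.1076]
tool_rot: [0.707, 0.707, 0.001, 0.001]
ft_force: [0.8, 0.2, 0.1]
grip_width: 0.061
```

```bash
python3 to.py .438 .145 .0325
```

```text
[ 0.06 -0.18  7.51] [ 0.2  -0.01  0.03] [0.4395 0.1444 0.1076] 15.37 [0.8 0.2 0.1] 0.061
```

Emit:
apply_moves --pt "0.05 -0.1 2.5 0 0 0 0.7" --pt "0.05 -0.1 5 0 0 0 0.7" --pt "0.05 -0.1 6.8 0 0 0 0.7" --pt "0.05 -0.1 7.4 0 0 0 0.7" --pt "0.05 -0.1 7.4 0 0 0 0.5"

```text
time: 15.78
position: [0.4374, 0.1444, 0.0319]
tool_rot: [0.707, 0.707, -0.0, -0.0]
ft_force: [-0.1, 0.1, 0.6]
grip_width: 0.0589
```

Emit:
apply_moves --pt "0 0 0 0 0 0 0" --pt "0 0 0 0 0 0 0" --pt "0 0 0 0 0 0 0" --pt "0 0 0 0 0 0 0" --pt "0 0 0 0 0 0 0"

```text
time: 16.2
position: [0.4371, 0.1451, 0.0339]
tool_rot: [0.707, 0.707, 0.001, 0.001]
ft_force: [2.5, 0.1, 0.9]
grip_width: 0.0292
```

```bash
python3 to.py .645 .126 .09
```

```text
[-1.93 20.8  -5.56] [ 0.13 -0.01  0.04] [0.4371 0.1451 0.0339] 16.2 [2.5 0.1 0.9] 0.0292
```

Emit:
apply_moves --pt "0 0 -2 0 0 0 0" --pt "0 0 -5 0 0 0 0" --pt "-0.3 3 -5.5 0 0 0 0" --pt "-0.6 7 -5.5 0 0 0 0" --pt "-1 11 -5.5 0 0 0 0"

```text
time: 16.62
position: [0.5468, 0.1354, 0.0896]
tool_rot: [0.707, 0.708, 0.0, 0.0]
ft_force: [0.9, -0.1, -1.9]
grip_width: 0.0269
```

Emit:
apply_moves --pt "-0.3 3.5 0 0 0 0 0" --pt "-0.7 7 0 0 0 0 0" --pt "-0.9 9.2 0 0 0 0 0" --pt "-0.9 9.8 0 0 0 0 0" --pt "-0.9 9.8 0 0 0 0 0"

```text
time: 17.03
position: [0.6456, 0.1258, 0.0879]
tool_rot: [0.707, 0.707, 0.0, 0.0]
ft_force: [-0.5, 0.2, -1.9]
grip_width: 0.0273
```

```bash
python3 to.py .645 .126 .046
```

```text
[ 0.02 -0.07  4.19] [ 0.06 -0.   -0.  ] [0.6456 0.1258 0.0879] 17.03 [-0.5  0.2 -1.9] 0.0273
```

Emit:
apply_moves --pt "0 0 1.5 0 0 0 0" --pt "0 0 2.8 0 0 0 0" --pt "0 0 3.6 0 0 0 0" --pt "0 0 4 0 0 0 0" --pt "0 0 4.05 0 0 0 0"

```text
time: 17.45
position: [0.6424, 0.1264, 0.0467]
tool_rot: [0.707, 0.707, -0.001, -0.001]
ft_force: [-0.3, 0.5, -1.7]
grip_width: 0.0274
```

Emit:
apply_moves --pt "0 0 0.1 0 0 0 0" --pt "0 0 0.15 0 0 0 0" --pt "0 0 0.15 0 0 0 0"

```text
time: 17.7
position: [0.6445, 0.1262, 0.0464]
tool_rot: [0.707, 0.707, 0.0, 0.0]
ft_force: [0.3, 0.5, -1.7]
grip_width: 0.0272
```

Emit:
apply_moves --pt "0 0 0.05 0 0 0 0" --pt "0 0 0.1 0 0 0 0" --pt "0 0 0.1 0 0 0 0" --pt "0 0 0.1 0 0 0 0"

```text
time: 18.03
position: [0.6446, 0.1262, 0.0462]
tool_rot: [0.707, 0.707, 0.0, 0.0]
ft_force: [-1.8, -0.0, 5.9]
grip_width: 0.0272
```

Emit:
apply_moves --pt "0 0 0 0 0 0 0.6" --pt "0 0 0 0 0 0 0.6" --pt "0 0 0 0 0 0 0.6" --pt "0 0 0 0 0 0 0.6" --pt "0 0 -1 0 0 0 0.6"

```text
time: 18.45
position: [0.6429, 0.126, 0.0533]
tool_rot: [0.707, 0.707, -0.002, -0.001]
ft_force: [-0.4, -0.1, -0.3]
grip_width: 0.0494
```

Emit:
apply_moves --pt "0 0 -3.5 0 0 0 0.7" --pt "0 0 -7 0 0 0 0.7" --pt "0 0 -11 0 0 0 0.7" --pt "0 -2.8 -13 0 0 0 0.7" --pt "1 -6 -13 0 0 0 0.7"

```text
time: 18.87
position: [0.5901, 0.1349, 0.1918]
tool_rot: [0.708, 0.707, 0.006, 0.006]
ft_force: [-0.8, 1.3, 0.5]
grip_width: 0.0606
```

Emit:
apply_moves --pt "3 -3 0 0 0 0 0.7" --pt "6 -6 0 0 0 0 0.7" --pt "9 -9 0 0 0 0 0.7" --pt "12 -10 0 0 0 0 0.7" --pt "15 -11 0 0 0 0 0.7"

```text
time: 19.28
position: [0.472, 0.2872, 0.186]
tool_rot: [0.707, 0.707, -0.0, -0.0]
ft_force: [0.3, -0.2, -0.3]
grip_width: 0.0612
```

Emit:
apply_moves --pt "4 0 0 0 0 0 0.7" --pt "8 0 0 0 0 0 0.7" --pt "12 0 0 0 0 0 0.7" --pt "12 0 0 0 0 0 0.7"

```text
time: 19.62
position: [0.4744, 0.4133, 0.1865]
tool_rot: [0.705, 0.709, 0.004, -0.001]
ft_force: [1.3, 0.1, 0.0]
grip_width: 0.0607
```

```bash
python3 - <<'E'
from h import *
P={.04:(.645,.126),.06:(.644,.041),.08:(.644,-.044),.1:(.6435,-.129)}
out=[]
for n,d in(("top",(200,440,110,260)),("side",(190,430,110,260))):
    c=cv2.resize(robot.camera(n)[d[2]:d[3],d[0]:d[1],::-1],None,fx=3.2,fy=3.2,interpolation=cv2.INTER_CUBIC)
    for h,(x,y) in P.items():
        for k in [circ(x,y,.015,.025),body(x,y,h,.015)[3],body(x,y,h,.015)[1]]: cv2.polylines(c,[((proj(n,k)+.5-[d[0],d[2]])*3.2).astype(np.int32)],True,(0,0,255),1)
    if n=="top":cv2.polylines(c,[((proj(n,circ(.4713,-.1089,.02,.025))+.5-[d[0],d[2]])*3.2).astype(np.int32)],True,(0,0,255),1)
    cv2.imwrite(f"pics/{n}f.png",c)
E
```

```text
(no output)
```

View pics/topf.png

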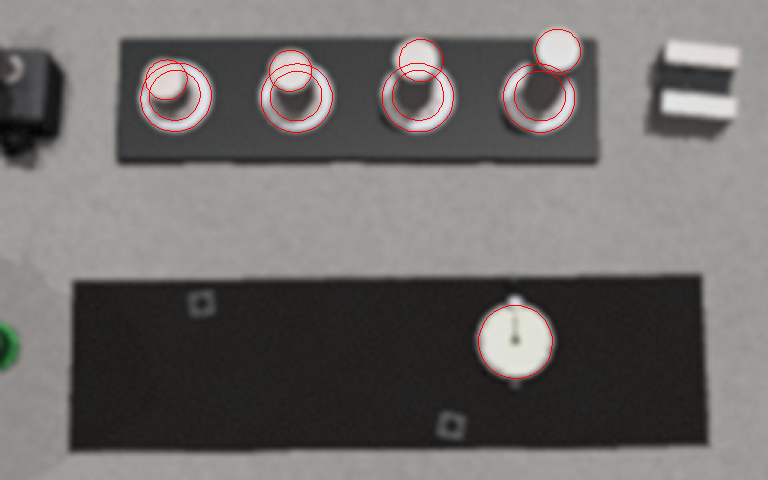

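View pics/sidef.png

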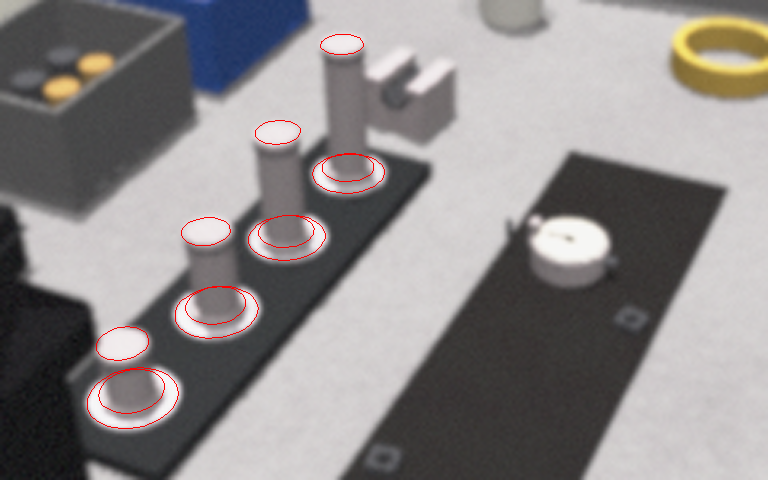

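Both views show all four standards upright in rising order away from the stand. Their top faces match the predicted circles to about a pixel, roughly 2 mm. The dial (515,341 in the top crop) sits on its starting circle. Handing in.

```bash
python3 -c "
from rig import robot
print(robot.hand_in())"
```

```text
the job is handed in; nothing more can be done
None
```

The job is handed in. All four standards stand released on their pads in rising order away from the magnetic stand, which is at the pad1 end: 40 on pad1, 60 on pad2, 80 on pad3 and 100 on pad4. I moved 100 first, then 80, 60 and 40, lowering each until the force reading showed contact before letting go. It took about 20 s of the 104 s.

My last checks in the top and side views showed every standard upright and within about 2 mm of its pad centre. The dial was on the spot where I first measured it, and the gripper was clear of everything. My first automatic outline fit failed because the bright bench spoilt it, so I used positions read from the picture crops and checked them in the side view. No check disagreed after that; the hand-in gives no verdict.

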